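# Open the child-proofed cupboard

### The job

Open the wider door of the little white cupboard on the worktop: it is held ajar by a hidden child-safety catch, so reach from above into the gap behind the top of the door, press the catch tongue down, and with it pressed pull the door toward you until it stands at least 55 degrees open; then let go. Leave the narrow door shut behind its own catch and do not shift the mug standing in front of the cupboard.

Things in the scene. Friction and masses are not known exactly. Their poses are not given: they have to be found in the camera images.
- cupboard: White cupboard, 320 wide, 150 deep, 220 high, fixed to the worktop; origin: centre of its underside; x to its back, y to its left. On the front (-x) are two unequal doors, narrow left, wide right. Its top board stops 36 mm short of the doors' plane: behind each door's top edge is a finger gap, open from above. Side walls (12 mm) come forward to the doors.
- wide_door (a joint): Hinge of the right-hand, wider door (190 mm wide, 14 thick, top edge at z = 0.210; small steel knob half-way up). Radians: 0 shut, grows as it opens toward the robot (counter-clockwise from above), to 1.7. Starts ajar at 0.08 to 0.11; the catch stops it at about 0.12 until pressed. Friction keeps it where it is left (about 1 N at the free edge moves it).
- wide_door_hinge (a point): Point on the vertical hinge axis at the wider door's right-hand end, at its top edge (z = 0.210), in the plane of its inner face. The frame turns with the door: +y along the inner face from hinge to free edge (190 mm), +x out of the inner face into the cupboard, z up.
- wide_catch_pad (a point): Where to press the wider door's catch: a flat white tongue, 24 wide, 74 long, out of the door's inner face and under the top board, where its barb holds behind a stop. Point on its upper face (z = 0.194), 25 mm from the inner face, 145 from the hinge axis. Here 45 to 52 mm are open from above between ajar door and top board. Axes as the hinge point; moves with the tongue.
- wide_catch (a joint): How far the wider door's catch tongue is pressed straight down, m: 0 at rest, 0.018 at its stop. It springs back up; 2.5 N starts it, 5 N holds it at the stop. Beyond 0.010 the barb passes under the stop and the door is free to swing.
- narrow_door (a joint): Hinge of the narrow left-hand door (122 mm wide, hinged at its left end), radians, 0 shut, grows as it opens. It starts at 0 to 0.1 and has a catch of its own of the same kind, about 85 mm to the left of the other, that is not to be used.
- mug_mid (a point): Centre, half-way up, of a white dotted mug (78 mm across, 114 mm with its handle, 93 mm high) standing loose on the worktop in front of the narrow door; to be left where it is.

How it is judged:
By the outcome, as a careful person would: the job done as asked, in the order asked, and still so for the second after the job is handed in, with the robot touching nothing.
It also fails if it takes over 38 s, if anything falls off the work surface, if the arm or the gripper's body presses on something with over 40 N, if the wrist force passes 120 N, or if a joint passes its speed limit or range.

### The arm

A 6-joint arm with a two-finger parallel gripper is mounted at the origin on a cart in front of the work surface, level with it; the furniture and walls round the work are solid. World frame = base frame: x ahead of the robot, y to its left, z up, the work surface at z = 0. Lengths are in mm, angles in rad, forces in N, time in s.
With the tool pointing down it reaches from about 350 to 975 mm from the base axis. Payload 7.1 kg.
Tool frame: the origin (TCP) lies on the front face of the gripper's body, between the roots of the fingers; the fingertips stand 80 mm ahead of it and the grasp point (between the pads) lies 61 mm ahead of it (env.tips_ahead is the distance from the TCP to the fingertips, in mm); z points along the fingers, y is the line along which they close (so a half turn about z gives the same grasp; the last joint's range is limited). The gripper opens to 88 mm and grips with 3 to 60 N. Pads are 20 mm wide; open, the fingers measure 115 mm over their backs; the gripper's body (75 mm by 178 mm) begins 61 mm behind the grasp point.
Start: joints at [1.325, 0.423, 1.63, -0, 1.089, -0.019], TCP at [140.507, 608.985, 302.675] pointing down, gripper open.
Joint ranges: [-3, 3], [-0.9, 2.11], [0.09, 2.58], [-1.31, 4.45], [0.11, 2.69], [-2.54, 2.54]. Speed limits (rad/s): [2.39, 2.39, 3.01, 3.14, 3.14, 3.14].

### API

Orientations are given as a unit quaternion [x, y, z, w].
In Python, from station import env, set_gripper, viewer, workorder gives the robot as it stands. Calls block until the motion is done:
- env.reach(position, orientation): joint-space move of the TCP to a pose.
- env.move_l(position, rot=None, rate=150, f_stop=None): straight line of the TCP; rot=None keeps the orientation; rate is the mean speed in mm/s. With f_stop (N) it stops when the force on the tool has changed by that much, and returns True; else False.
- env.move_joints(angles): joint-space move.
- set_gripper(opening): finger opening in mm; the grip force is fixed at half the most; returns when the fingers have stopped.
- env.hold(seconds).
- env.ik(position, orientation): joint angles nearest the present ones, or None.
- env.read_state(): the state.
- viewer.camera(name): name is "scene" or "top" or "wrist"; returns the picture (384x512x3 uint8, blue, green, red); there is no depth.
- viewer.camera_params(name): a dict with "fx", "fy", "cx", "cy" (pixels), "dist" ([k1, k2, p1, p2, k3] as OpenCV has them; the pictures are not rectified), "pose" (4x4, takes a point from camera to world coordinates); the wrist camera has in their place "tool_from_camera" (4x4, takes a point from camera to tool coordinates, whose origin is the TCP and whose axes are the flange's). Camera axes: x right, y up, looking along -z (the intrinsics and any distortion apply to the point x, -y, -z); pixel columns grow to the right and rows downward; lengths in mm; the calibration is good to about 2 mm. A picture is of the moment at which its call begins: read the wrist's pose just before it. camera_params takes no time and is no camera call.
A pose or a line that the arm cannot do raises env.IKError and nothing moves.
- workorder.sign_off(): hands the job in; it is judged then, once.
The state is a dict: "time_s": time; "qpos": joint angles; "dq": joint speeds; "tau": joint torques, N m; "tool_pos": TCP position; "orientation": TCP orientation; "force": force on the tool from outside, world axes, zero at the start; "wrist_torque": the same for the moment, N m; "width": finger opening in mm; "grip_force": force on a finger pad.
Only numpy, scipy, OpenCV 4.12 (cv2) and the standard library are available. Lean on these libraries where they do the work, as an engineer would, in place of code of your own. Each camera call takes 0.05 s, during which the arm holds its last target. There are 200 camera calls.

## Working session

There is one attempt and no reset: what is moved stays moved. The work goes in short steps, each a Python script; the robot and the scene stay as the last script left them, time stands still between calls to the robot, and variables do not carry over. Pictures are saved under pics/ and viewed, at most 10 in all, crops included, and the job is handed in when it is done.

```bash
ls; mkdir -p pics
python3 - <<'E'
from station import env, viewer
import cv2,numpy as np
for n in ("scene","top"):
    cv2.imwrite(f"pics/{n}.png",cv2.resize(viewer.camera(n),(800,600),interpolation=cv2.INTER_CUBIC))
    p=viewer.camera_params(n);print(n,{k:np.round(v,3).tolist() for k,v in p.items()})
print(viewer.camera_params("wrist"));print(env.read_state())
E
```

```text
pics
scene {'fx': 403.045, 'fy': 403.045, 'cx': 253.771, 'cy': 197.876, 'dist': [-0.134, 0.0, 0.0, 0.0, 0.0], 'pose': [[0.768, 0.296, -0.567, 63.21], [-0.64, 0.342, -0.688, -761.391], [-0.01, 0.892, 0.453, 544.518], [0.0, 0.0, 0.0, 1.0]]}
top {'fx': 468.048, 'fy': 468.048, 'cx': 251.193, 'cy': 189.045, 'dist': [-0.119, 0.0, 0.0, 0.0, 0.0], 'pose': [[0.018, 0.989, -0.15, 361.817], [-1.0, 0.018, -0.003, -186.793], [-0.0, 0.15, 0.989, 1274.858], [0.0, 0.0, 0.0, 1.0]]}
{'fx': 283.7069164711183, 'fy': 283.7069164711183, 'cx': 252.53121484857058, 'cy': 192.73682487744995, 'dist': array([-0.02972847,  0.        ,  0.        ,  0.        ,  0.        ]), 'tool_from_camera': array([[ 4.63948506e-04,  9.63471114e-01,  2.67811868e-01,
         7.42475273e+01],
       [ 9.99999644e-01, -6.35902246e-04,  5.55334260e-04,
        -1.42336205e+00],
       [ 7.05350686e-04,  2.67811515e-01, -9.63471066e-01,
        -8.29070115e+01],
       [ 0.00000000e+00,  0.00000000e+00,  0.00000000e+00,
         1.00000000e+00]])}
{'time_s': 0.1, 'qpos': array([ 1.32497595e+00,  4.23748520e-01,  1.63061229e+00, -9.06350446e-06,
        1.08860430e+00, -1.90031100e-02]), 'dq': array([-0.00022603,  0.00061461, -0.0015309 ,  0.00076896, -0.00128716,
       -0.00026376]), 'tau': array([ 5.49223932e-04, -5.45613062e+01, -2.74325520e+01,  6.45018672e-02,
        1.87304348e-02, -4.56034434e-05]), 'tool_pos': array([140.43067195, 608.61273911, 301.98979377]), 'orientation': array([ 1.13163572e-01,  9.93576134e-01, -6.80749439e-04, -8.66206963e-05]), 'force': array([ 0.23404226, -0.16503462,  0.38557366]), 'wrist_torque': array([-0.01248651,  0.0634438 ,  0.00438065]), 'grip_force': 0.0, 'width': 87.54257511323125}
```

View pics/scene.png

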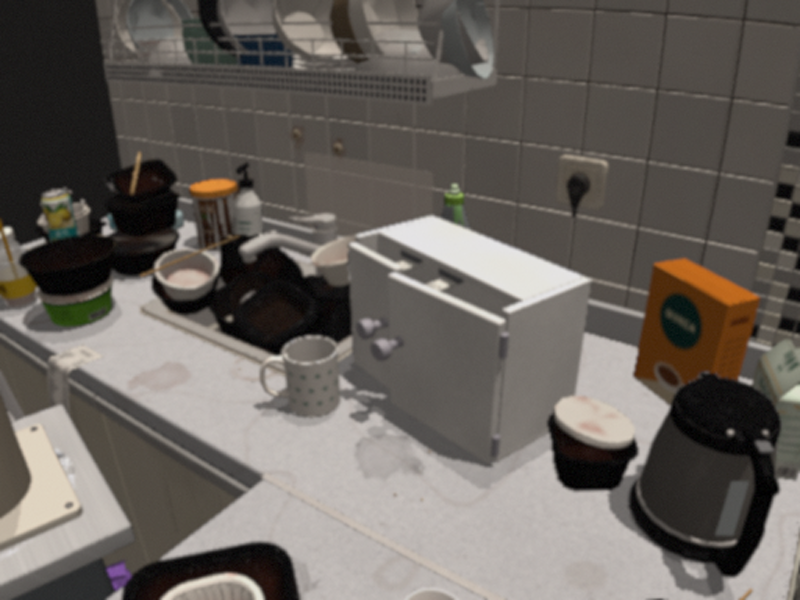

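View pics/top.png

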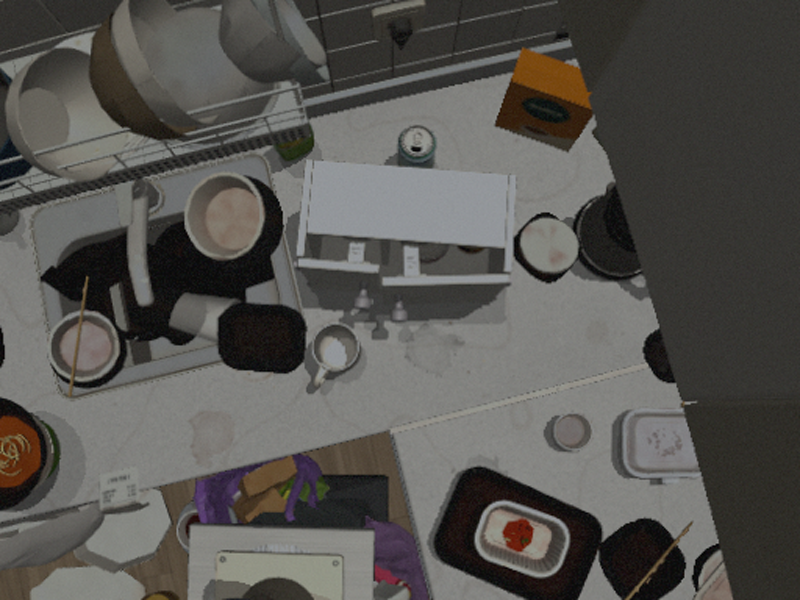

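The top view shows the cupboard at about (300–515, 160–285). The wide tongue is at about (411, 262), the narrow tongue at (356, 252), and the mug at (335, 350). I'll enlarge this area.

Run:
```python
import cv2
from station import viewer
im=viewer.camera("top")[95:215,183:343]
cv2.imwrite("pics/topc.png",cv2.convertScaleAbs(cv2.resize(im,None,fx=5,fy=5,interpolation=cv2.INTER_CUBIC),alpha=1.3))
```

```text
(no output)
```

View pics/topc.png

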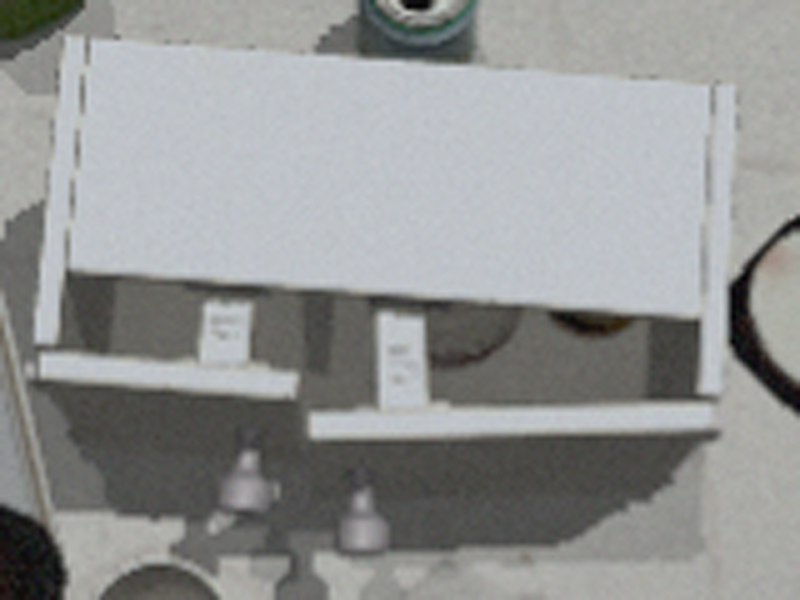

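```bash
cat > h.py <<'E'
import cv2,numpy as np
from station import env,viewer,set_gripper
def world(name,uv,z,pose=None):
    p=viewer.camera_params(name);K=np.array([[p["fx"],0,p["cx"]],[0,p["fy"],p["cy"]],[0,0,1]])
    T=p["pose"] if pose is None else pose
    n=cv2.undistortPoints(np.array([[uv]],float),K,np.array(p["dist"]))[0,0]
    d=T[:3,:3]@[n[0],-n[1],-1];return T[:3,3]+d*(z-T[2,3])/d[2]
E
python3 - <<'E'
from h import *
P={}
for n,c,z in [("BL",(67,37),220),("BR",(736,87),220),("FR",(720,395),220),("FL",(36,345),220),
 ("wh_in",(717,402),210),("wf_in",(308,412),210),("wf_out",(311,440),210),("wh_out",(717,432),210),("tongR",(428,360),194),("tongL",(378,360),194),("tongNear",(403,408),194),("tongFar",(402,312),194),
 ("nf_in",(298,373),210),("nh_in",(40,352),210),("topboardfront",(402,286),220),("knobW",(362,530),100),("knobN",(246,495),100)]:
    P[n]=world("top",(c[0]/5+183-.4,c[1]/5+95-.4),z);print(n,P[n].round(1))
for n,uv in [("mugtop",(335,348)),("handle",(317,385))]: print(n,world("top",(uv[0]*.64,uv[1]*.64),93).round(1))
d=lambda a,b:np.linalg.norm(P[a]-P[b]).round(1)
print(d("BL","BR"),d("FL","FR"),d("BL","FL"),d("BR","FR"),d("wh_in","wf_in"),d("tongR","tongL"))
for a,b in (("FR","FL"),("BR","BL"),("wh_in","wf_in"),("nf_in","nh_in")):
    v=P[b]-P[a];print(a,b,np.degrees(np.arctan2(v[1],v[0])))
E
```

```text
BL [726.7 -49.5 220. ]
BR [ 708.2 -365.2  220. ]
FR [ 560.5 -356.2  220. ]
FL [578.1 -41.1 220. ]
wh_in [ 559.1 -356.4  210. ]
wf_in [ 550.8 -166.9  210. ]
wf_out [ 537.7 -168.5  210. ]
wh_out [ 545.  -356.3  210. ]
tongR [ 579.5 -222.5  194. ]
tongL [ 579.1 -199.   194. ]
tongNear [ 556.4 -211.1  194. ]
tongFar [ 602.4 -210.   194. ]
nf_in [ 569.1 -161.9  210. ]
nh_in [576.9 -41.7 210. ]
topboardfront [ 608.9 -209.2  220. ]
knobW [ 510.2 -193.4  100. ]
knobN [ 527.  -134.3  100. ]
mugtop [452.8 -91.7  93. ]
handle [392.6 -64.4  93. ]
316.2 315.6 148.9 148.0 189.7 23.5
FR FL 86.80253610745542
BR BL 86.63888782750573
wh_in wf_in 92.5013397679068
nf_in nh_in 86.27272296071622
```

The measured sizes match the given ones: 316, 149, 190 and 23.5 mm. The cupboard yaw is −3.3°, the door is ajar about 0.10 rad, and the pad is at about (578, −210, 194). Next I'll check IK along the path, then go above the pad.

```bash
cat >> h.py <<'E'
from scipy.spatial.transform import Rotation as R
HX,HY=559.1,-356.4; A0=np.radians(-3.3)   # hinge, cupboard yaw
def pose(th,off,tipz,along=145,flip=0):
    a=A0+th; x=np.array([np.cos(a),np.sin(a)]); y=np.array([-x[1],x[0]])
    p=np.array([HX,HY])+along*y+off*x; s=-1 if flip else 1
    ty=np.array([*(s*y),0]); tz=np.array([0,0,-1.]); tx=np.cross(ty,tz)
    return np.array([*p,tipz+env.tips_ahead]),R.from_matrix(np.c_[tx,ty,tz]).as_quat()
E
python3 - <<'E'
from h import *
print(env.tips_ahead)
for f in (0,1):
    for th in (.1,.4,.8,1.15):
        for z in (177,250):
            q=env.ik(*pose(th,12,z,flip=f));print(f,th,z,None if q is None else np.round(q,2))
set_gripper(0)
p,q=pose(.1,25,250)
env.reach([440,100,380],q); env.reach([p[0],p[1],p[2]],q)
s=env.read_state();print(s["time_s"],s["tool_pos"],s["force"],s["width"],s["qpos"])
c=viewer.camera("wrist");cv2.imwrite("pics/w1.png",c)
T=np.eye(4);T[:3,:3]=R.from_quat(s["orientation"]).as_matrix();T[:3,3]=s["tool_pos"]
np.save("T1.npy",T)
p=viewer.camera_params("wrist");M=np.linalg.inv(T@p["tool_from_camera"])
for n,w in (("pad",[577.7,-210.4,194]),("hinge",[HX,HY,210]),("free",[550.8,-166.9,210])):
    v=M@[*w,1];print(n,p["cx"]+p["fx"]*v[0]/-v[2],p["cy"]+p["fy"]*v[1]/v[2])
E
```

```text
80.0
0 0.1 177 [-0.38  0.45  1.71 -0.    0.98 -1.99]
0 0.1 250 [-0.38  0.36  1.66 -0.    1.12 -1.99]
0 0.4 177 [-0.41  0.39  1.8  -0.    0.95 -2.33]
0 0.4 250 [-0.41  0.3   1.74 -0.    1.1  -2.33]
0 0.8 177 None
0 0.8 250 None
0 1.15 177 None
0 1.15 250 None
1 0.1 177 [-0.38  0.45  1.71 -0.    0.98  1.15]
1 0.1 250 [-0.38  0.36  1.66 -0.    1.12  1.15]
1 0.4 177 [-0.41  0.39  1.8  -0.    0.95  0.82]
1 0.4 250 [-0.41  0.3   1.74 -0.    1.1   0.82]
1 0.8 177 [-0.5   0.34  1.88 -0.    0.92  0.33]
1 0.8 250 [-0.5   0.25  1.82 -0.    1.08  0.33]
1 1.15 177 [-0.59  0.33  1.9  -0.    0.91 -0.11]
1 1.15 250 [-0.59  0.23  1.84 -0.    1.07 -0.11]
4.9167 [ 577.9446696  -209.37006077  330.19416183] [-0.3761603   1.24077374 -0.00341993] 0.7108629478100644 [-3.67047930e-01  3.78867091e-01  1.62964584e+00  3.75188558e-04
  1.13318459e+00 -1.98127174e+00]
pad 252.70656510656073 208.63797907947514
hinge 55.761387885452166 183.4564631890803
free 313.3423326875312 183.46217910437625
```

View pics/w1.png

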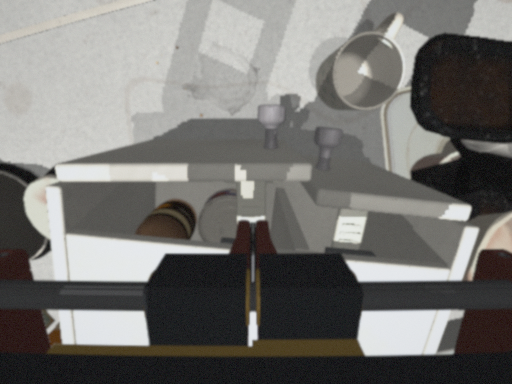

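In the wrist view the door's inner top edge runs from (56, 180) to (312, 180), within 3 px of the prediction. The tongue is at about (250, 170–220), under the tips. The flipped yaw has the joint range for the whole arc, so I'll switch to it and press the catch.

Run:
```python
from h import *
p,q=pose(.1,25,250,flip=1)
env.reach(p,q)
p,q=pose(.1,25,202,flip=1); env.move_l(p,q,rate=80)
f0=env.read_state()["force"];print("pre",f0.round(2))
for z in (190,185,177.5):
    p,q=pose(.1,25,z,flip=1); st=env.move_l(p,q,rate=40,f_stop=9)
    s=env.read_state();print(z,st,s["tool_pos"].round(1),(s["force"]-f0).round(2),s["time_s"])
    if st: break
print(s["qpos"].round(2))
v=viewer.camera("wrist");cv2.imwrite("pics/w2.png",v)
```

```text
pre [ 0.38  0.42 -0.33]
190 False [ 578.  -210.6  270.1] [-0.94 -0.3   3.65] 8.8167
185 False [ 578.  -210.6  265. ] [-0.28 -3.08  3.9 ] 9.0917
177.5 False [ 577.9 -210.6  257.4] [-0.92 -2.84  5.05] 9.425
[-0.37  0.46  1.69 -0.    0.99  1.16]
```

View pics/w2.png

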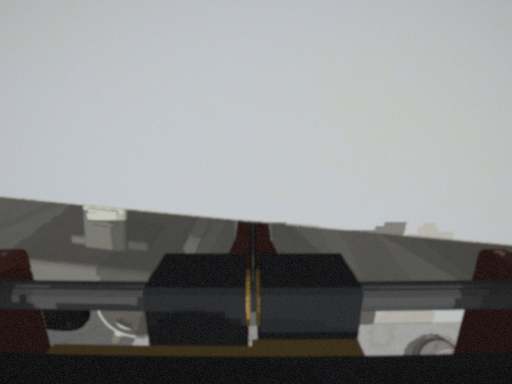

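The upward force rises 3.7 → 5 N, so the tongue is pressed about 16.5 mm. The view shows the tips in the gap clear of the board edge. Now I'll pull along the arc.

Run:
```python
from h import *
f0=env.read_state()["force"]
path=[(.1,9)]+[(t,9) for t in np.linspace(.17,1.12,9)]
for th,off in path:
    p,q=pose(th,off,177.5,flip=1); st=env.move_l(p,q,rate=60,f_stop=14)
    s=env.read_state();print(round(th,2),st,s["tool_pos"].round(1),s["force"].round(1),round(s["time_s"],2))
    if st: break
cv2.imwrite("pics/t2.png",viewer.camera("top")[95:305,143:423].repeat(2,0).repeat(2,1))
```

```text
0.1 False [ 561.2 -210.8  257.5] [-1.   2.1  4. ] 9.89
0.17 False [ 551.6 -211.2  257.5] [-0.7  2.3  4.5] 10.21
0.29 False [ 534.8 -213.3  257.5] [-1.6  1.9  4.9] 10.64
0.41 False [ 518.1 -217.2  257.5] [-1.4  0.6  4.8] 11.07
0.53 False [ 501.9 -223.1  257.6] [-0.3  0.1  4.4] 11.51
0.64 False [ 486.5 -230.8  257.6] [-0.9 -1.3  4.8] 11.94
0.76 False [ 472.1 -240.2  257.5] [0.1 0.4 4. ] 12.38
0.88 False [ 459.  -251.4  257.5] [-0.1 -1.1  5. ] 12.81
1.0 False [ 447.2 -264.   257.5] [-0.  -0.9  4.3] 13.24
1.12 False [ 437.  -277.8  257.5] [ 0.3 -0.6  4.6] 13.68
```

View pics/t2.png

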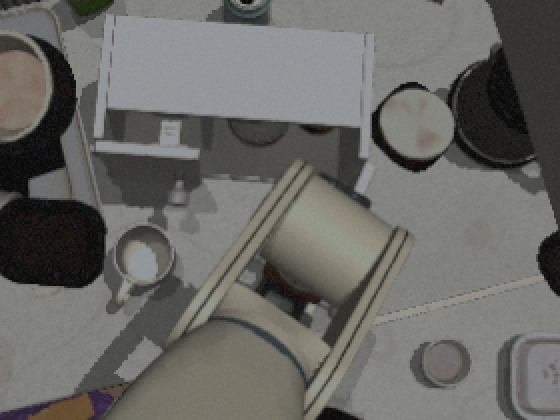

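The door has swung with the tool (hinge end at about (365, 175)), and the mug and narrow door look undisturbed. I'll lift straight off and check.

Run:
```python
from h import *
p,q=pose(1.12,9,270,flip=1); env.move_l(p,q,rate=80)
env.reach([300,330,390],q)
s=env.read_state();print(s["tool_pos"].round(1),s["force"].round(1),round(s["time_s"],2))
cv2.imwrite("pics/t3.png",viewer.camera("top")[95:305,143:423].repeat(2,0).repeat(2,1))
```

```text
[300.5 329.7 390. ] [ 0.3 -1.7 -0.2] 17.27
```

View pics/t3.png

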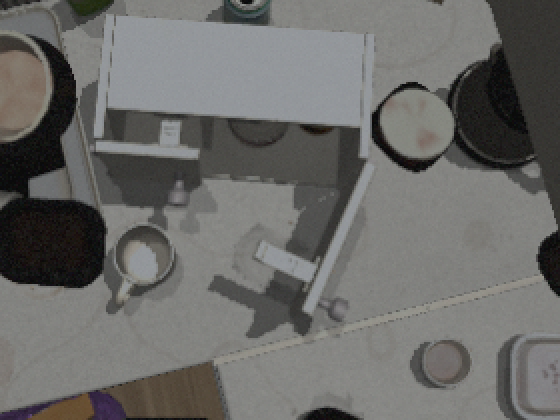

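The wide door now runs from (370, 168) to (305, 308), about 65° open. The mug at (143, 255) and the narrow door are unchanged, and the robot is clear.

```bash
python3 -c "
from station import workorder
print(workorder.sign_off())"
```

```text
the job is handed in; nothing more can be done
None
```

I pressed the wide door's catch from above and, with it held down, pulled the door to about 65° open, then let go and moved clear; the narrow door and mug look unmoved in the final top view, and the job was handed in at about 17 s (the judged result wasn't shown).

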